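# Shoe tree into the free heel stand

## Robot

A 6-joint arm with a two-finger parallel gripper is mounted at the origin on the work surface. World frame = base frame: x ahead of the robot, y to its left, z up, the work surface at z = 0. Lengths are in mm, angles in rad, forces in N, time in s.
With the tool pointing down it reaches from about 350 to 875 mm from the base axis. Payload 15.5 kg.
Tool frame: the origin (TCP) lies at the very end of the fingers, on their centre line; the grasp point (between the pads) lies 19 mm behind it (env.grasp_offset is the distance from the TCP to the grasp point, in mm); z points along the fingers, y is the line along which they close (so a half turn about z gives the same grasp; the last joint's range is limited). The gripper opens to 85 mm and grips with 20 to 120 N. Pads are 22 mm wide; open, the fingers measure 114 mm over their backs; the gripper's body (76 mm by 85 mm) begins 54 mm behind the grasp point. The pads swing forward as they close: fully open they stand 13 mm farther back than shut.
Start: joints at [1.236, 0.494, 1.345, -0, 1.302, -0.096], TCP at [147.831, 607.267, 231.277] pointing down, gripper open.
Joint ranges: [-2.91, 2.91], [-0.82, 2.16], [0.22, 2.67], [-1.22, 4.37], [0.12, 2.79], [-3.08, 3.08]. Speed limits (rad/s): [1.89, 1.89, 2.57, 3.01, 3.01, 3.01].

## Interface

Orientations are given as a 3x3 rotation matrix whose columns are the frame's x, y, z axes.
In Python, from rig import get_state, imaging, ticket, env gives the robot as it stands. The module is installed in compiled form; this text tells all that it offers.
- The arm moves only by the tool carry_out, never from a script. Its argument "rows" is a list that holds one entry, the list of rows, each a list of 6 numbers: the shift along the world's x, y, z each as a share of 500 mm, from -1 to 1, then the turn, a rotation vector about the world's x, y, z each as a share of pi/4 rad, from -1 to 1. In form: [[[tx, ty, tz, wx, wy, wz], ...]]. A call has exactly 5 rows; each row is the pose to reach, as a shift and turn from the pose commanded when the call began; what a row does not reach only later rows make up. A row lasts 1/12 s, in which the tool goes at most 41.7 mm and 7.16 degrees, less where a joint would pass 70% of its speed; a pose out of reach is approached as far as the arm can. A call with a number of a shift or a turn outside -1 to 1 is refused whole. A call with a gripper value outside its range is refused whole. "hand" is the closure, from -1 (fully open) to 1 (shut), set as the call begins (left out, the last holds). The fingers move at their own pace and stop on an object; the grip force is fixed at half the most. Time passes only in rows, so rows that repeat a pose let the fingers close, or fill a call up. It gives the time, the measured TCP pose, the force, the opening and the grip force at its end, in the units of the state.
- get_state(): the state, without advancing time (a new reading comes with each control period).
- imaging.camera(name): name is "scene" or "top" or "wrist"; returns the picture (480x640x3 uint8, red, green, blue); there is no depth.
- imaging.get_calibration(name): a dict with "mtx" (3x3 intrinsics, pixels), "T" (4x4, takes a point from camera to world coordinates). Camera axes: x right, y down, z forward; pixel columns grow to the right and rows downward; lengths in mm; the calibration is good to about 2 mm. The wrist camera is an equidistant fisheye: a pixel r from the principal point sees the ray r / f radians off the axis. A picture is of the moment at which its call begins: read the wrist's pose just before it. get_calibration takes no time and is no camera call; for the wrist camera it gives the pose at the moment of the call.
- ticket.hand_in(): hands the job in; it is judged then, once.
Trained networks look in the newest picture that a camera, given by its name, has taken for a name from the list of things; names that differ only in an ending like _2 or _b are one class to them, and where a whole thing is asked for, a point or a joint stands for the part that bears it (a point fixed in the world has none). Each returns a list of dicts, best first, with "p" (0 to 1); they miss things now and then, are a little off and sometimes report something else, mostly with a low value. They report only what shows in the picture. A call takes as long as a camera call.
- imaging.recognise(query, camera): "location" ([column, row] in pixels, amid what is visible of it).
- imaging.pinpoint(query, camera): "location" ([column, row] in pixels: a listed point, or the origin of a listed thing).
The state is a dict: "time": time; "joint_pos": joint angles; "qd": joint speeds; "joint_torque": joint torques, N m; "ee_pos": TCP position; "eef_rot": TCP orientation; "wrist_force": force on the tool from outside, world axes, zero at the start; "ft_torque": the same for the moment, N m; "grip_width": finger opening in mm; "grasp_force": force on a finger pad.
Only numpy, scipy, OpenCV 4.12 (cv2) and the standard library are available. Lean on these libraries where they do the work, as an engineer would, in place of code of your own. Each camera call takes 0.05 s, during which the arm holds its last target. There are 200 camera calls.

## Task

One of the two chrome heel stands on the turntable already holds a cedar shoe tree. Pull the other shoe tree out of the green boot toe cap and store it in the free stand the same way: steel rod through the stand's eye from the shelf side, wood pushed up to the eye and resting flat on the shelf. Leave the stored tree and everything else where they are.

Things in the scene. Friction and masses are not known exactly. Their poses are not given: they have to be found in the camera images.
- tree_1: Shoe tree to store, loose, 0.16 kg: cedar block 90 (x) x 40 (y) x 36 mm (z), toe end (-x) rounded, and a bare steel rod, 10 mm diameter, running from the middle of its rear face (x = +45, z = 18 mm) 105 mm along +x. Origin: centre of the block's underside. Starts flat on the mat, all its wood inside the toe cap, rod out of the mouth: only the rod can be gripped at first.
- tree_1_shoulder (a point): point on the rod's axis where the rod leaves the wood of tree_1 (45 mm from the block's middle; centre of mass about 30 mm ahead of it, in the wood)
- tree_1_tip (a point): rounded tip of the rod of tree_1, 105 mm from the shoulder
- tree_2: The second shoe tree, same shape and frame as tree_1, already stored in one of the two stands; which one varies. Loose, must not be moved.
- turntable: Fixed turntable (bearing locked): smoked-glass disc, 310 mm diameter, top 35 mm above the console. Origin: centre of its underside on the console. Carries two equal chrome heel stands along its x axis, at y = +60 mm (eye_a) and -60 mm (eye_b): each a shelf rail 22 mm wide, x = -86 to -6 mm, top 85 mm above the console, with a lip sloping down to x = -111 mm, then the ring (eye).
- eye_a (a point): Centre of the shelf-side face of the eye at turntable y = +60 mm. The eye is an upright ring, x = 0 to +10 mm, hole 18 mm and outside 30 mm in diameter, its axis 103 mm above the console (18 mm above the shelf). Axes as the turntable's: the rod goes in along +x, z up; a stored tree has its +x along this +x.
- eye_b (a point): the same for the stand at turntable y = -60 mm
- boot_mat: Fixed black rubber drip mat, 3 mm thick, x = -75 to +160 mm, 150 mm wide; origin on its underside, mid-width. Fixed on it is a green rubber rain-boot toe cap, a half-round tunnel along the mat's x from its open mouth at x = +15 mm to its closed end at +156 mm; outside 108 mm wide, 57 mm high (top above the console), inside 100 mm wide, 50 mm high. The mouth looks to the mat's -x.
- cap_mouth (a point): middle of the toe cap's open mouth, 21 mm above the console; the mouth looks along -x of this frame
- key_dish: teal glazed key dish, 72 mm in diameter, 22 mm high, loose on the glass between the shelves; leave alone. Origin: centre of its underside
- doorstop: brass bell-shaped doorstop, 54 mm in diameter, 72 mm high, loose on the glass between the rods; leave alone. Origin: centre of its underside
- shoe_brush: wooden shoe brush 150 (x) x 44 x 42 mm high, loose on the console between turntable and mat or behind there; leave alone. Origin: centre of its underside
- polish_tin: red polish tin, 76 mm in diameter, 25 mm high, loose on the console just off the mat's front edge, left or right of the way the tree comes out; leave alone. Origin: centre of its underside
- cream_jar: amber jar of shoe cream, 52 mm in diameter, 60 mm high, loose on the console on the other side of that way from the tin; leave alone. Origin: centre of its underside
- spray: blue spray bottle, 54 mm in diameter, 170 mm high, loose on the console between turntable and mat or behind there (it and the brush swap places); leave alone. Origin: centre of its underside

How it is judged (in metres and radians):
At the end, for the whole second after the job is handed in: tree_1 rests in the stand that was free: rod through the eye from the shelf side, shoulder at most 12 mm short of the eye, shoulder and tip within 12 mm of the eye's axis, tilt under 0.12 rad, at rest; tree_2 within 12 mm and all other loose things within 20 mm of their starts (((x of tree_1_shoulder in the frame of eye_a between -0.012 and 0.006 m and y of tree_1_shoulder in the frame of eye_a between -0.012 and 0.012 m and z of tree_1_shoulder in the frame of eye_a between -0.012 and 0.012 m and y of tree_1_tip in the frame of eye_a between -0.012 and 0.012 m and z of tree_1_tip in the frame of eye_a between -0.012 and 0.012 m) or (x of tree_1_shoulder in the frame of eye_b between -0.012 and 0.006 m and y of tree_1_shoulder in the frame of eye_b between -0.012 and 0.012 m and z of tree_1_shoulder in the frame of eye_b between -0.012 and 0.012 m and y of tree_1_tip in the frame of eye_b between -0.012 and 0.012 m and z of tree_1_tip in the frame of eye_b between -0.012 and 0.012 m)) and angle between tree_1's own z axis and vertical below 0.12 rad and linear speed of tree_1 below 0.02 m/s and distance of tree_2 from where it was at the start of the episode below 0.012 m and distance of each of key_dish, doorstop, shoe_brush, polish_tin, spray, cream_jar from where it was at the start of the episode below 0.02 m); the robot touches nothing.
It fails at once if the stored shoe tree is moved more than 12 mm (distance of tree_2 from where it was at the start of the episode above 0.012 m).
It fails at once if another loose thing (dish, doorstop, brush, tin, jar, bottle) is moved more than 20 mm (distance of any of key_dish, doorstop, shoe_brush, polish_tin, spray, cream_jar from where it was at the start of the episode above 0.02 m).
It also fails if it takes over 61 s, if anything falls off the work surface, if the arm or the gripper's body presses on something with over 40 N, if the wrist force passes 120 N, or if a joint passes its speed limit or range.

## Working session

There is one attempt and no reset: what is moved stays moved. The work goes in short steps, Python scripts to look and compute and a tool call to move; the robot and the scene stay as the last step left them, time stands still between calls to the robot, and variables do not carry over. Pictures are saved under pics/ and viewed, at most 10 in all, crops included, and the job is handed in when it is done.

Besides the shell and the picture viewer there is one more tool, called after "Request:" as name(argument=value, ...), one argument or row to a line, values as JSON. carry_out: Moves the arm, as the interface text tells. Shift numbers are shares of 500 mm and turn numbers shares of pi/4 rad, none past 1 either way. Its arguments: {"type":"object","properties":{"rows":{"type":"array","items":{"type":"array","items":{"type":"array","items":{"type":"number"}}}},"hand":{"type":"number"}},"required":["rows"]}

```bash
mkdir -p pics
cat > h.py <<'E'
import numpy as np, cv2
from rig import get_state, imaging, ticket, env
def ray(cam,px):
    c=imaging.get_calibration(cam);K=np.array(c["mtx"]);T=np.array(c["T"])
    d=np.array([(px[0]-K[0,2])/K[0,0],(px[1]-K[1,2])/K[1,1]])
    if cam=="wrist":
        r=np.hypot(*d); v=np.array([*(d/r*np.sin(r)),np.cos(r)]) if r>0 else np.array([0,0,1.])
    else: v=np.array([*d,1.]);v/=np.linalg.norm(v)
    return T[:3,3],T[:3,:3]@v
def onz(cam,px,z):
    o,d=ray(cam,px);return o+d*(z-o[2])/d[2]
def tri(pairs):
    A=np.zeros((3,3));b=np.zeros(3)
    for cam,px in pairs:
        o,d=ray(cam,px);P=np.eye(3)-np.outer(d,d);A+=P;b+=P@o
    x=np.linalg.solve(A,b)
    return x,[round(float(np.linalg.norm((np.eye(3)-np.outer(d,d))@(x-o))),1) for o,d in [ray(*p) for p in pairs]]
def snap(cam,name):
    im=imaging.camera(cam);cv2.imwrite(f"pics/{name}.png",im[...,::-1]);return im
E
python3 - <<'E'
from h import *
np.set_printoptions(precision=1,suppress=True)
Z=dict(tree_1=3,tree_1_shoulder=21,tree_1_tip=21,eye_a=103,eye_b=103,turntable=0,boot_mat=0,cap_mouth=21,key_dish=35,doorstop=35,shoe_brush=0,polish_tin=0,cream_jar=0,spray=0)
for cam in("scene","top"):
    snap(cam,cam+"0")
    for q in Z:
        if q=="eye_b":continue
        for r in imaging.pinpoint(q,cam)[:4]:
            print(cam,q,round(r["p"],2),np.array(r["location"]),onz(cam,r["location"],Z[q]))
s=get_state();print(s["time"],s["ee_pos"],s["eef_rot"],s["grip_width"],env.grasp_offset)
E
```

```text
scene tree_1 0.73 [233.9 301.5] [ 528.4 -151.2    3. ]
scene tree_1_shoulder 0.47 [398.9 188.9] [669.1 254.2  21. ]
scene tree_1_tip 0.76 [349.4 179.5] [562.1 223.9  21. ]
scene tree_1_tip 0.47 [316.4 205.1] [540.  118.9  21. ]
scene eye_a 0.77 [226.4 374.2] [ 642.6 -287.6  103. ]
scene eye_a 0.7 [383.6 197. ] [678.5 137.5 103. ]
scene eye_a 0.68 [260.9 305. ] [ 618.3 -172.8  103. ]
scene turntable 0.89 [251.6 364.4] [ 627.5 -230.     0. ]
scene boot_mat 0.81 [383.9 197.5] [645.7 233.2   0. ]
scene cap_mouth 0.71 [388.9 190.4] [652.4 238.6  21. ]
scene key_dish 0.58 [193.1 334.3] [ 525.7 -248.2   35. ]
scene doorstop 0.81 [290.2 363.7] [ 691.5 -206.7   35. ]
scene shoe_brush 0.8 [384.6 303.8] [765.9 -10.2   0. ]
scene shoe_brush 0.41 [329.2 160.4] [479.  276.6   0. ]
scene polish_tin 0.67 [316.  209.3] [535.4 124.5   0. ]
scene polish_tin 0.37 [385.5 197.9] [649.2 233.9   0. ]
scene cream_jar 0.97 [332.6 162. ] [488.9 275.9   0. ]
scene spray 0.81 [301.6 261.3] [584.   -8.6   0. ]
scene spray 0.24 [400.5 187.3] [663.7 281.7   0. ]
top tree_1 0.72 [412.8 267.2] [ 580.1 -197.2    3. ]

[... 544 characters left out ...]
op key_dish 0.91 [445.  294.1] [ 527.5 -251.    35. ]
top doorstop 0.84 [419.4 208.9] [ 689.4 -206.1   35. ]
top doorstop 0.7 [160.1 313.4] [491.8 280.9  35. ]
top doorstop 0.67 [412.9 267. ] [ 578.4 -191.6   35. ]
top doorstop 0.32 [191.4 236.1] [636.5 226.4  35. ]
top shoe_brush 0.9 [312.5 171.5] [769.8  -2.4   0. ]
top polish_tin 0.62 [241.4 289.4] [537.2 134.8   0. ]
top polish_tin 0.24 [160.9 317.2] [484.  288.1   0. ]
top cream_jar 0.97 [161.4 316.8] [484.8 287.2   0. ]
top cream_jar 0.36 [440.5 295. ] [ 526.4 -250.5    0. ]
top spray 0.7 [315.4 261.5] [591.3  -8.1   0. ]
1.4 [147.9 607.3 231.3] [[-1.   0.2 -0. ]
 [ 0.2  1.  -0. ]
 [ 0.  -0.  -1. ]] 85.44264126129667 18.700000000000003
```

View pics/top0.png

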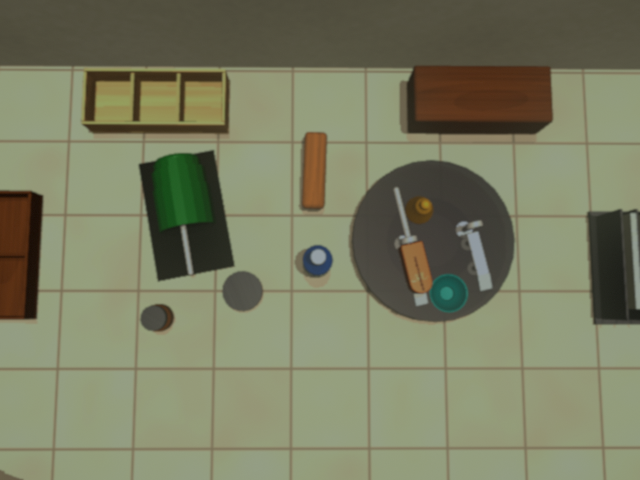

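View pics/scene0.png

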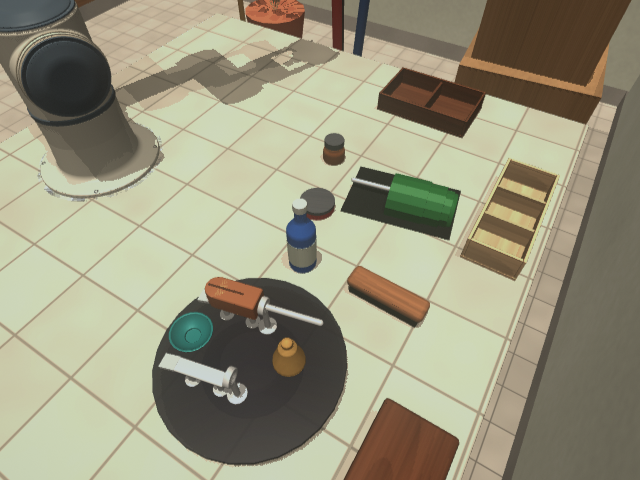

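The top picture shows tree_2's wood at about (415,265), in the left stand. Its eye is at (405,241), so this is eye_a. The free stand is eye_b, at (471,227). The rod of tree_1 runs from (183,220) to (191,276), towards the robot. The scene picture agrees, with the free stand at (226,374) and the rod tip at (349,180). I'll move above the rod.

Request:
carry_out(
  rows=[
    [[0.296,-0.25,0,0,0,0.18],[0.296,-0.25,0,0,0,0.18],[0.296,-0.25,0,0,0,0.18],[0.296,-0.25,0,0,0,0.18],[0.296,-0.25,0,0,0,0.18]],
  ],
  hand=-0.2,
)

```text
time: 1.82
ee_pos: [297.8, 480.1, 231.4]
eef_rot: [[-0.995, 0.098, 0.0], [0.098, 0.995, -0.0], [-0.0, -0.0, -1.0]]
wrist_force: [-0.0, 0.9, -0.2]
grip_width: 51.3
grasp_force: 0.0
```

Request:
carry_out(
  rows=[
    [[0.296,-0.25,0,0,0,0.18],[0.296,-0.25,0,0,0,0.18],[0.296,-0.25,0,0,0,0.18],[0.296,-0.25,0,0,0,0.18],[0.296,-0.25,0,0,0,0.18]],
  ],
)

```text
time: 2.23
ee_pos: [445.9, 355.1, 231.4]
eef_rot: [[-0.999, -0.043, 0.001], [-0.043, 0.999, -0.0], [-0.001, -0.0, -1.0]]
wrist_force: [0.4, -0.3, -0.5]
grip_width: 51.2
grasp_force: 0.0
```

Request:
carry_out(
  rows=[
    [[0.296,-0.25,0,0,0,0.18],[0.296,-0.25,0,0,0,0.18],[0.296,-0.25,0,0,0,0.18],[0.296,-0.25,0,0,0,0.18],[0.296,-0.25,0,0,0,0.18]],
  ],
)

```text
time: 2.65
ee_pos: [594.1, 229.8, 231.3]
eef_rot: [[-0.983, -0.183, 0.001], [-0.183, 0.983, -0.0], [-0.001, -0.0, -1.0]]
wrist_force: [0.1, 0.8, -0.1]
grip_width: 51.2
grasp_force: 0.0
```

Request:
carry_out(
  rows=[
    [[0,0,0,0,0,0],[0,0,0,0,0,0],[0,0,0,0,0,0],[0,0,0,0,0,0],[0,0,0,0,0,0]],
  ],
)

```text
time: 3.07
ee_pos: [591.0, 233.2, 231.5]
eef_rot: [[-0.983, -0.186, -0.0], [-0.186, 0.983, 0.0], [0.0, 0.0, -1.0]]
wrist_force: [-0.2, 0.2, -0.0]
grip_width: 51.3
grasp_force: 0.0
```

Run:
```python
from h import *
np.set_printoptions(precision=1,suppress=True)
snap("wrist","w1")
for q,z in dict(tree_1_tip=21,tree_1_shoulder=21,cap_mouth=21,boot_mat=0,cream_jar=0,polish_tin=0).items():
    for r in imaging.pinpoint(q,"wrist")[:3]: print(q,round(r["p"],2),np.array(r["location"]),onz("wrist",r["location"],z))
s=get_state();print(s["time"],s["ee_pos"],np.round(s["joint_pos"],3),s["grip_width"]);R=np.array(s["eef_rot"]);print(np.arctan2(R[1,0],R[0,0]),R[:,2])
```

```text
tree_1_tip 0.96 [319.2 178.8] [563.2 229.6  21. ]
tree_1_shoulder 0.96 [320.1 281. ] [665.8 250.   21. ]
cap_mouth 0.6 [315.5 268.6] [653.4 242.7  21. ]
boot_mat 0.83 [311.3 249.6] [641.  235.6   0. ]
cream_jar 0.62 [393.  112.7] [484.9 289.7   0. ]
polish_tin 0.76 [228.6 131.7] [534.2 130.4   0. ]
3.4167 [591.7 232.5 231.3] [ 0.3  0.5  1.3  0.   1.3 -1.5] 51.13499495891836
-2.9559915846825575 [ 0.  0. -1.]
```

View pics/w1.png

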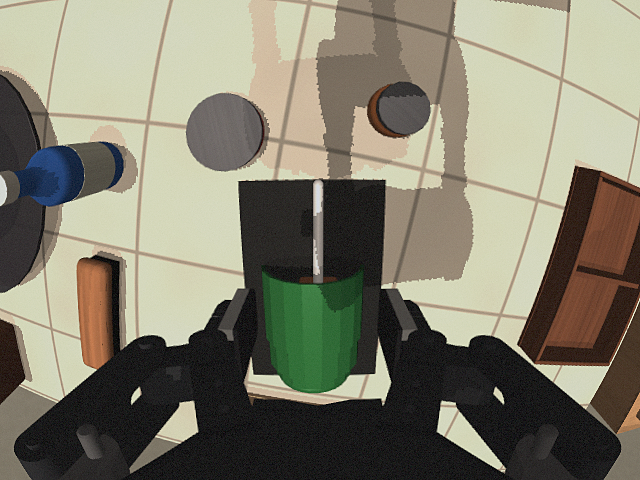

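The wrist picture shows the rod from (319,179) to (320,281), with the wood just inside the mouth. The tin is at (227,132) and the jar at (400,108), both well clear. I'll go down and grip the rod.

Request:
carry_out(
  rows=[
    [[0.031,0.012,-0.08,0,0,0.013],[0.031,0.012,-0.16,0,0,0.013],[0.031,0.012,-0.24,0,0,0.013],[0.031,0.012,-0.31,0,0,0.013],[0.031,0.012,-0.36,0,0,0.013]],
  ],
)

```text
time: 3.83
ee_pos: [606.0, 237.9, 48.0]
eef_rot: [[-0.981, -0.194, -0.003], [-0.194, 0.981, -0.001], [0.003, -0.0, -1.0]]
wrist_force: [-0.8, 0.9, 0.0]
grip_width: 51.0
grasp_force: 0.0
```

Request:
carry_out(
  rows=[
    [[0,0,-0.03,0,0,0],[0,0,-0.055,0,0,0],[0,0,-0.075,0,0,0],[0,0,-0.088,0,0,0],[0,0,-0.088,0,0,0]],
  ],
)

```text
time: 4.25
ee_pos: [607.1, 238.2, 6.6]
eef_rot: [[-0.981, -0.194, -0.001], [-0.194, 0.981, -0.0], [0.001, -0.0, -1.0]]
wrist_force: [-0.2, 0.5, -0.7]
grip_width: 51.6
grasp_force: 0.0
```

Request:
carry_out(
  rows=[
    [[0,0,0,0,0,0],[0,0,0,0,0,0],[0,0,0,0,0,0],[0,0,0,0,0,0],[0,0,0,0,0,0]],
  ],
  hand=1,
)

```text
time: 4.67
ee_pos: [607.7, 238.3, 7.9]
eef_rot: [[-0.981, -0.194, 0.001], [-0.194, 0.981, 0.0], [-0.001, 0.0, -1.0]]
wrist_force: [0.4, 0.3, 1.3]
grip_width: 7.6
grasp_force: 58.5
```

Request:
carry_out(
  rows=[
    [[0,0,0,0,0,0],[0,0,0,0,0,0],[0,0,0,0,0,0],[0,0,0,0,0,0],[0,0,0,0,0,0]],
  ],
)

```text
time: 5.08
ee_pos: [607.6, 238.3, 7.4]
eef_rot: [[-0.981, -0.194, 0.0], [-0.194, 0.981, 0.0], [-0.0, -0.0, -1.0]]
wrist_force: [1.5, -1.3, 2.5]
grip_width: 7.5
grasp_force: 58.6
```

Request:
carry_out(
  rows=[
    [[-0.024,-0.0048,0,0,0,0],[-0.048,-0.0096,0,0,0,0],[-0.072,-0.0144,0,0,0,0],[-0.096,-0.0192,0,0,0,0],[-0.12,-0.024,0,0,0,0]],
  ],
)

```text
time: 5.5
ee_pos: [547.3, 226.4, 7.4]
eef_rot: [[-0.981, -0.194, 0.001], [-0.194, 0.981, 0.0], [-0.001, 0.0, -1.0]]
wrist_force: [2.3, -0.3, 1.5]
grip_width: 7.7
grasp_force: 58.6
```

Request:
carry_out(
  rows=[
    [[-0.025,-0.005,0,0,0,0],[-0.05,-0.01,0,0,0,0],[-0.075,-0.015,0,0,0,0],[-0.1,-0.02,0,0,0,0],[-0.125,-0.025,0,0,0,0]],
  ],
)

```text
time: 5.92
ee_pos: [484.7, 213.9, 7.4]
eef_rot: [[-0.981, -0.194, 0.001], [-0.194, 0.981, 0.0], [-0.001, 0.0, -1.0]]
wrist_force: [1.7, 0.7, 1.1]
grip_width: 7.4
grasp_force: 58.5
```

Run:
```python
from h import *
np.set_printoptions(precision=1,suppress=True)
for c in("top","scene","wrist"):
    snap(c,"p_"+c)
    for q,z in dict(tree_1_tip=21,tree_1_shoulder=21,tree_1=3).items():
        for r in imaging.pinpoint(q,c)[:2]: print(c,q,round(r["p"],2),np.array(r["location"]),onz(c,r["location"],z))
s=get_state();print(s["time"],s["ee_pos"],s["grip_width"],s["wrist_force"])
im=np.hstack([cv2.resize(cv2.imread("pics/p_scene.png")[80:320,180:500],(400,300)),cv2.resize(cv2.imread("pics/p_wrist.png"),(400,300))]);cv2.imwrite("pics/p.png",im)
```

```text
top tree_1_shoulder 0.61 [191.7 284.8] [545.3 226.5  21. ]
top tree_1 0.96 [413.1 267.6] [ 579.3 -197.8    3. ]
top tree_1 0.82 [191.8 265.5] [583.1 230.8   3. ]
scene tree_1_tip 0.74 [253.7 362.9] [ 636.3 -231.9   21. ]
scene tree_1_tip 0.72 [299.  168.8] [446.6 194.9  21. ]
scene tree_1_shoulder 0.72 [343.  174.5] [541.9 230.6  21. ]
scene tree_1_shoulder 0.68 [229.8 377. ] [ 618.  -270.4   21. ]
scene tree_1 0.67 [235.4 305.6] [ 536.1 -156.6    3. ]
scene tree_1 0.66 [258.8 303.8] [ 570.3 -131.4    3. ]
wrist tree_1_tip 0.79 [320.4 204.5] [440.5 205.9  21. ]
6.5167 [485.3 213.9   7.3] 7.505640621778197 [-1.2  1.   1.1]
```

View pics/p.png

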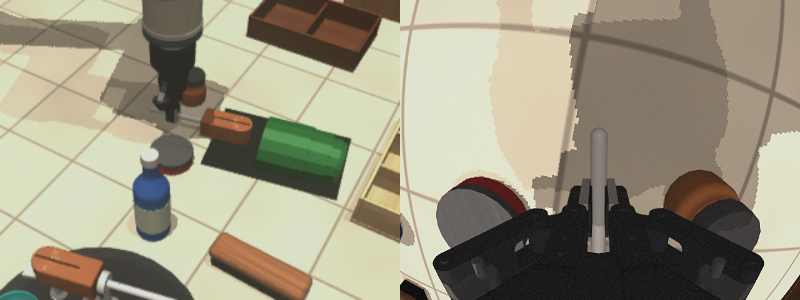

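The tree is out of the cap. In the left crop the wood is at (227,124), clear of the mouth, and the right crop shows the tip at (598,132). I'll release it and regrip on the wood.

Request:
carry_out(
  rows=[
    [[0,0,0,0,0,0],[0,0,0,0,0,0],[0,0,0,0,0,0],[0,0,0,0,0,0],[0,0,0,0,0,0]],
  ],
  hand=0.3,
)

```text
time: 6.93
ee_pos: [484.9, 213.8, 7.3]
eef_rot: [[-0.981, -0.194, 0.0], [-0.194, 0.981, 0.0], [-0.0, 0.0, -1.0]]
wrist_force: [0.7, -0.1, 0.4]
grip_width: 29.7
grasp_force: 0.0
```

Request:
carry_out(
  rows=[
    [[0,0,0.03,0,0,0],[0,0,0.07,0,0,0],[0,0,0.12,0,0,0],[0,0,0.16,0,0,0],[0,0,0.16,0,0,0]],
  ],
)

```text
time: 7.35
ee_pos: [486.5, 214.4, 90.6]
eef_rot: [[-0.981, -0.194, 0.005], [-0.194, 0.981, 0.001], [-0.005, 0.001, -1.0]]
wrist_force: [1.4, 1.0, 0.3]
grip_width: 30.3
grasp_force: 0.0
```

Request:
carry_out(
  rows=[
    [[0.05,0.01,0,0,0,0],[0.1,0.02,0,0,0,0],[0.15,0.03,0,0,0,0],[0.18,0.037,0,0,0,0],[0.18,0.037,0,0,0,0]],
  ],
  hand=-0.5,
)

```text
time: 7.77
ee_pos: [577.9, 232.8, 86.9]
eef_rot: [[-0.981, -0.194, 0.002], [-0.194, 0.981, 0.001], [-0.002, 0.0, -1.0]]
wrist_force: [-1.5, -0.3, -0.3]
grip_width: 63.9
grasp_force: 0.0
```

Run:
```python
from h import *
np.set_printoptions(precision=1,suppress=True)
for c in("top","wrist"):
    snap(c,"r_"+c)
    for q,z in dict(tree_1_tip=21,tree_1_shoulder=21).items():
        for r in imaging.pinpoint(q,c)[:1]: print(c,q,round(r["p"],2),np.array(r["location"]),onz(c,r["location"],z))
s=get_state();print(s["time"],s["ee_pos"],s["grip_width"],s["wrist_force"])
```

```text
top tree_1_tip 0.87 [203.3 338.6] [444.7 202.4  21. ]
top tree_1_shoulder 0.89 [187.6 284.8] [545.3 234.2  21. ]
wrist tree_1_tip 0.62 [317.6  19.6] [439.3 205.4  21. ]
wrist tree_1_shoulder 0.63 [320.1 204.9] [543.9 227.7  21. ]
8.0667 [573.9 232.1  87.2] 63.765564457878675 [ 0.6 -0.5  0.5]
```

View pics/r_wrist.png

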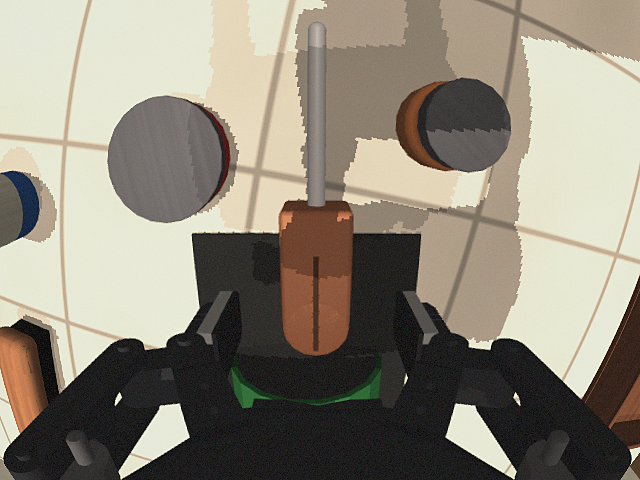

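The wrist picture shows the tree flat and centred between the open fingers, with its shoulder at (316,205) and its tip at (317,25). I'll grip the wood and lift.

Request:
carry_out(
  rows=[
    [[0,0,-0.04,0,0,0],[0,0,-0.08,0,0,0],[0,0,-0.12,0,0,0],[0,0,-0.15,0,0,0],[0,0,-0.158,0,0,0]],
  ],
)

```text
time: 8.48
ee_pos: [573.1, 231.8, 6.2]
eef_rot: [[-0.981, -0.194, -0.003], [-0.194, 0.981, -0.001], [0.003, -0.0, -1.0]]
wrist_force: [-1.0, -1.1, -1.0]
grip_width: 64.0
grasp_force: 0.0
```

Request:
carry_out(
  rows=[
    [[0,0,0,0,0,0],[0,0,0,0,0,0],[0,0,0,0,0,0],[0,0,0,0,0,0],[0,0,0,0,0,0]],
  ],
  hand=1,
)

```text
time: 8.9
ee_pos: [575.3, 232.4, 9.2]
eef_rot: [[-0.981, -0.194, 0.001], [-0.194, 0.981, 0.0], [-0.001, 0.0, -1.0]]
wrist_force: [-0.8, 0.7, 4.7]
grip_width: 39.0
grasp_force: 61.5
```

Request:
carry_out(
  rows=[
    [[0,0,0,0,0,0],[0,0,0,0,0,0],[0,0,0,0,0,0],[0,0,0,0,0,0],[0,0,0,0,0,0]],
  ],
)

```text
time: 9.32
ee_pos: [575.3, 232.4, 9.2]
eef_rot: [[-0.981, -0.194, 0.001], [-0.194, 0.981, 0.0], [-0.001, 0.0, -1.0]]
wrist_force: [-1.1, -0.3, 6.9]
grip_width: 38.9
grasp_force: 61.6
```

Request:
carry_out(
  rows=[
    [[0,0,0.02,0,0,0],[0,0,0.06,0,0,0],[0,0,0.12,0,0,0],[0,0,0.18,0,0,0],[0,0,0.24,0,0,0]],
  ],
)

```text
time: 9.73
ee_pos: [574.5, 232.2, 130.3]
eef_rot: [[-0.981, -0.194, -0.0], [-0.194, 0.981, -0.0], [0.0, -0.0, -1.0]]
wrist_force: [0.0, 1.2, -1.8]
grip_width: 39.1
grasp_force: 60.7
```

Request:
carry_out(
  rows=[
    [[0,0,0.07,0,0,0],[0,0,0.14,0,0,0],[0,0,0.22,0,0,0],[0,0,0.26,0,0,0],[0,0,0.28,0,0,0]],
  ],
)

```text
time: 10.15
ee_pos: [575.7, 232.5, 272.8]
eef_rot: [[-0.981, -0.194, 0.005], [-0.194, 0.981, 0.002], [-0.006, 0.0, -1.0]]
wrist_force: [0.4, 0.3, -1.2]
grip_width: 39.1
grasp_force: 60.7
```

Request:
carry_out(
  rows=[
    [[-0.007,-0.044,0,0,0,-0.158],[-0.014,-0.088,0,0,0,-0.316],[-0.021,-0.132,0,0,0,-0.474],[-0.028,-0.176,0,0,0,-0.632],[-0.035,-0.22,0,0,0,-0.79]],
  ],
)

```text
time: 10.57
ee_pos: [556.3, 121.2, 267.5]
eef_rot: [[-0.909, 0.418, -0.002], [0.418, 0.909, -0.0], [0.001, -0.001, -1.0]]
wrist_force: [0.2, -0.9, -1.5]
grip_width: 39.1
grasp_force: 60.8
```

Request:
carry_out(
  rows=[
    [[-0.007,-0.044,0,0,0,-0.158],[-0.014,-0.088,0,0,0,-0.316],[-0.021,-0.132,0,0,0,-0.474],[-0.028,-0.176,0,0,0,-0.632],[-0.035,-0.22,0,0,0,-0.79]],
  ],
)

```text
time: 10.98
ee_pos: [538.8, 11.3, 267.6]
eef_rot: [[-0.496, 0.868, -0.002], [0.868, 0.496, 0.0], [0.001, -0.001, -1.0]]
wrist_force: [0.0, -0.2, -1.9]
grip_width: 38.8
grasp_force: 60.7
```

Request:
carry_out(
  rows=[
    [[-0.007,-0.044,0,0,0,-0.158],[-0.014,-0.088,0,0,0,-0.316],[-0.021,-0.132,0,0,0,-0.474],[-0.028,-0.176,0,0,0,-0.632],[-0.035,-0.22,0,0,0,-0.79]],
  ],
)

```text
time: 11.4
ee_pos: [521.3, -98.6, 267.6]
eef_rot: [[0.101, 0.995, -0.002], [0.995, -0.101, 0.0], [0.0, -0.002, -1.0]]
wrist_force: [0.2, 0.4, -1.8]
grip_width: 39.1
grasp_force: 60.7
```

Request:
carry_out(
  rows=[
    [[-0.007,-0.044,0,0,0,-0.158],[-0.014,-0.088,0,0,0,-0.316],[-0.021,-0.132,0,0,0,-0.474],[-0.028,-0.176,0,0,0,-0.632],[-0.035,-0.22,0,0,0,-0.79]],
  ],
)

```text
time: 11.82
ee_pos: [503.9, -208.5, 267.6]
eef_rot: [[0.661, 0.751, -0.001], [0.751, -0.661, 0.001], [-0.0, -0.002, -1.0]]
wrist_force: [0.4, 0.5, -2.2]
grip_width: 38.7
grasp_force: 60.7
```

Request:
carry_out(
  rows=[
    [[-0.007,-0.044,0,0,0,-0.158],[-0.014,-0.088,0,0,0,-0.316],[-0.021,-0.132,0,0,0,-0.474],[-0.028,-0.176,0,0,0,-0.632],[-0.035,-0.22,0,0,0,-0.79]],
  ],
)

```text
time: 12.23
ee_pos: [486.4, -318.4, 267.5]
eef_rot: [[0.974, 0.227, -0.001], [0.227, -0.974, 0.001], [-0.001, -0.001, -1.0]]
wrist_force: [0.8, -0.5, -1.5]
grip_width: 38.8
grasp_force: 60.7
```

Request:
carry_out(
  rows=[
    [[0,0,0,0,0,-0.025],[0,0,0,0,0,-0.025],[0,0,0,0,0,-0.025],[0,0,0,0,0,-0.025],[0,0,0,0,0,-0.025]],
  ],
)

```text
time: 12.65
ee_pos: [487.4, -316.8, 268.2]
eef_rot: [[0.976, 0.216, -0.0], [0.216, -0.976, 0.0], [-0.0, -0.0, -1.0]]
wrist_force: [0.1, 0.1, -1.7]
grip_width: 39.2
grasp_force: 60.9
```

Run:
```python
from h import *
np.set_printoptions(precision=1,suppress=True)
s=get_state();print(s["time"],s["ee_pos"],s["grip_width"]);R=np.array(s["eef_rot"]);print(np.degrees(np.arctan2(R[1,0],R[0,0])),R[:,2]);p=np.array(s["ee_pos"])
for c in("wrist","top","scene"):
    snap(c,"i_"+c)
    for q,z in dict(tree_1_tip=p[2]+12,tree_1_shoulder=p[2]+12,eye_a=103,turntable=0,key_dish=35,doorstop=35).items():
        for r in imaging.pinpoint(q,c)[:3]: print(c,q,round(r["p"],2),np.array(r["location"]),onz(c,r["location"],z))
```

```text
12.65 [ 487.4 -316.8  268.2] 39.20982160667128
12.460731230208374 [-0.  0. -1.]
wrist tree_1_shoulder 0.73 [321.8 238.6] [ 520.5 -312.1  280.2]
wrist eye_a 0.81 [183.7  44.2] [ 614.5 -173.3  103. ]
wrist eye_a 0.59 [324.2  30.5] [ 645.  -288.9  103. ]
wrist key_dish 0.98 [265.3 152. ] [ 529.3 -255.1   35. ]
top tree_1_tip 0.59 [507.6 224.5] [ 625.1 -287.8  280.2]
top tree_1_tip 0.25 [474.3 227.6] [ 620.4 -238.5  280.2]
top tree_1_tip 0.22 [443.9 293.6] [ 523.8 -191.2  280.2]
top tree_1_shoulder 0.63 [525.8 293.6] [ 523.8 -310.6  280.2]
top tree_1_shoulder 0.56 [159.9 317.4] [489.7 218.4 280.2]
top eye_a 0.8 [407.4 243.6] [ 615.5 -170.2  103. ]
top eye_a 0.77 [470.8 227.8] [ 644. -284.  103.]
top turntable 0.72 [427.3 241. ] [ 631.7 -227.2    0. ]
top key_dish 0.87 [443.1 295.2] [ 525.5 -247.4   35. ]
top key_dish 0.69 [416.7 269. ] [ 574.6 -198.7   35. ]
top doorstop 0.82 [418.8 208.7] [ 689.7 -205.    35. ]
top doorstop 0.38 [444.4 292.2] [ 531.1 -249.9   35. ]
scene tree_1_tip 0.91 [183.4 304.9] [ 622.7 -290.1  280.2]
scene tree_1_tip 0.38 [317.7 204.3] [669.4 -85.7 280.2]
scene tree_1_shoulder 0.61 [103.7 274.7] [ 517.2 -308.   280.2]
scene tree_1_shoulder 0.3 [329.2 161.3] [639.6  -5.5 280.2]
scene eye_a 0.85 [225.7 375.8] [ 643.2 -290.   103. ]
scene eye_a 0.75 [257.5 304.2] [ 613.  -174.5  103. ]
scene turntable 0.6 [252.3 365.2] [ 629.3 -230.5    0. ]
scene key_dish 0.89 [194.9 334.7] [ 528.7 -247.2   35. ]
scene doorstop 0.75 [289.  362.4] [ 688.6 -205.9   35. ]
```

View pics/i_wrist.png

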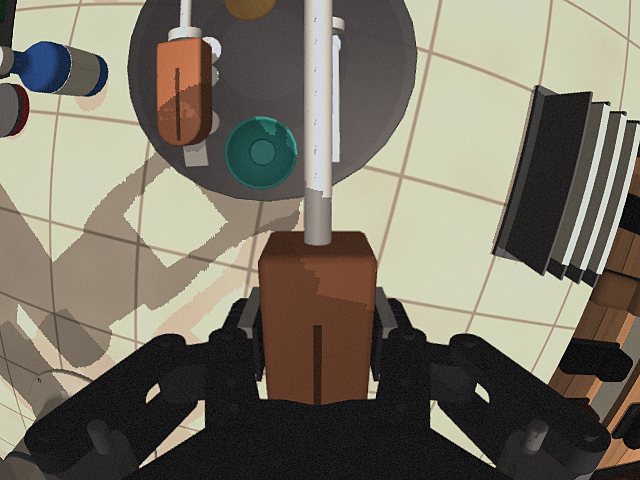

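The wrist picture shows the tree held straight, rod up the middle at column 318. The rod partly hides the free shelf at (337,100). I'll sidestep for a clear view of that stand.

Request:
carry_out(
  rows=[
    [[0.02,-0.016,-0.03,0,0,0],[0.05,-0.04,-0.06,0,0,0],[0.08,-0.06,-0.1,0,0,0],[0.1,-0.08,-0.12,0,0,0],[0.1,-0.08,-0.12,0,0,0]],
  ],
)

```text
time: 14.12
ee_pos: [538.0, -358.6, 205.4]
eef_rot: [[0.977, 0.213, -0.002], [0.213, -0.977, 0.002], [-0.002, -0.002, -1.0]]
wrist_force: [-2.0, 0.5, -2.0]
grip_width: 39.0
grasp_force: 60.9
```

Request:
carry_out(
  rows=[
    [[0,0,0,0,0,0],[0,0,0,0,0,0],[0,0,0,0,0,0],[0,0,0,0,0,0],[0,0,0,0,0,0]],
  ],
)

```text
time: 14.53
ee_pos: [537.2, -357.6, 209.0]
eef_rot: [[0.977, 0.214, 0.001], [0.214, -0.977, -0.001], [0.001, 0.001, -1.0]]
wrist_force: [-1.0, -0.7, -1.2]
grip_width: 39.1
grasp_force: 60.9
```

```bash
cat >> h.py <<'E'
def rectify(im,cam,z,c,yaw,half,n):
    """orthographic view of plane z; rows downward = -u, columns right = -v (turntable axes), c centre"""
    k=imaging.get_calibration(cam);K=np.array(k["mtx"]);T=np.linalg.inv(np.array(k["T"]))
    u=np.array([np.cos(yaw),np.sin(yaw)]);v=np.array([-u[1],u[0]])
    g=np.linspace(half,-half,n);A,B=np.meshgrid(g,g,indexing="ij")
    P=np.stack([c[0]+A*u[0]+B*v[0],c[1]+A*u[1]+B*v[1],np.full_like(A,z)],-1)@T[:3,:3].T+T[:3,3]
    if cam=="wrist":
        r=np.hypot(P[...,0],P[...,1]);th=np.arctan2(r,P[...,2]);q=P[...,:2]/r[...,None]*th[...,None]
    else: q=P[...,:2]/P[...,2:]
    m=(q*[K[0,0],K[1,1]]+[K[0,2],K[1,2]]).astype(np.float32)
    return cv2.remap(im,m[...,0],m[...,1],cv2.INTER_LINEAR)
E
python3 - <<'E'
from h import *
np.set_printoptions(precision=1,suppress=True)
s=get_state();p=np.array(s["ee_pos"]);print(s["time"],p)
im=snap("wrist","e1");print(imaging.get_calibration("wrist")["T"])
for q,z in dict(tree_1_shoulder=p[2]+12,tree_1_tip=p[2]+12,eye_a=103,turntable=0).items():
    for r in imaging.pinpoint(q,"wrist")[:3]: print(q,round(r["p"],2),np.array(r["location"]),onz("wrist",r["location"],z))
a=rectify(im,"wrist",85,(604,-296),np.radians(12.5),100,400)
b=rectify(im,"wrist",p[2]+12,p[:2]+100*np.array([.976,.216]),np.radians(12.46),100,400)
cv2.imwrite("pics/e1r.png",np.hstack([a,b])[...,::-1])
E
```

```text
14.5333 [ 537.2 -357.6  209. ]
[[   0.2   -0.9   -0.3  606.4]
 [  -1.    -0.2   -0.1 -342.8]
 [   0.     0.3   -1.   351.7]
 [   0.     0.     0.     1. ]]
tree_1_shoulder 0.75 [322.1 241. ] [ 569.5 -352.8  221. ]
eye_a 0.63 [252.4  66.3] [ 643.9 -290.8  103. ]
eye_a 0.56 [98.7 88.4] [ 615.5 -175.7  103. ]
turntable 0.73 [206.2  87.6] [ 632.2 -228.9    0. ]
```

View pics/e1r.png

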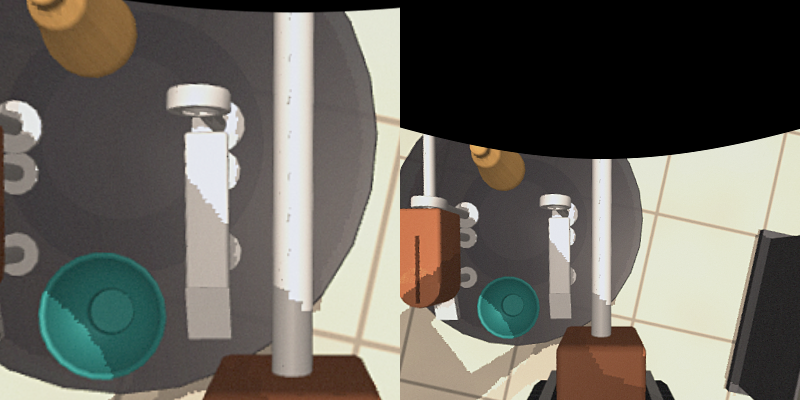

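In the left panel (0.5 mm/px, plane z=85) the free rail runs from (206,135) to (208,287), a yaw of about 13.1°. The eye is at (198,100). In the right panel the held rod is straight at column 601. I'll move to the pre-insert pose.

Request:
carry_out(
  rows=[
    [[-0.03,0.02,0,0,0,0.016],[-0.06,0.045,0,0,0,0.016],[-0.091,0.067,0,0,0,0.016],[-0.091,0.067,-0.04,0,0,0.016],[-0.091,0.067,-0.09,0,0,0.016]],
  ],
)

```text
time: 15.2
ee_pos: [492.2, -324.5, 164.8]
eef_rot: [[0.974, 0.226, 0.003], [0.226, -0.974, -0.003], [0.003, 0.003, -1.0]]
wrist_force: [0.8, -0.8, -1.4]
grip_width: 39.1
grasp_force: 61.2
```

Request:
carry_out(
  rows=[
    [[0,0,-0.04,0,0,0],[0,0,-0.08,0,0,0],[0,0,-0.11,0,0,0],[0,0,-0.13,0,0,0],[0,0,-0.142,0,0,0]],
  ],
)

```text
time: 15.62
ee_pos: [491.5, -324.0, 91.2]
eef_rot: [[0.974, 0.226, -0.001], [0.226, -0.974, 0.001], [-0.001, -0.001, -1.0]]
wrist_force: [-0.1, 0.5, -2.0]
grip_width: 39.1
grasp_force: 61.1
```

Request:
carry_out(
  rows=[
    [[0,0,0,0,0,0],[0,0,0,0,0,0],[0,0,0,0,0,0],[0,0,0,0,0,0],[0,0,0,0,0,0]],
  ],
)

```text
time: 16.03
ee_pos: [492.1, -324.5, 93.0]
eef_rot: [[0.974, 0.226, 0.001], [0.226, -0.974, -0.001], [0.001, 0.001, -1.0]]
wrist_force: [0.0, -0.2, -1.6]
grip_width: 38.8
grasp_force: 61.1
```

Run:
```python
from h import *
np.set_printoptions(precision=1,suppress=True)
s=get_state();p=np.array(s["ee_pos"]);R=np.array(s["eef_rot"]);print(s["time"],p,np.degrees(np.arctan2(R[1,0],R[0,0])),s["wrist_force"])
out=[]
for c in("top","scene","wrist"):
    im=snap(c,"f_"+c)
    for q,z in dict(tree_1_tip=104,tree_1_shoulder=104,eye_a=103).items():
        for r in imaging.pinpoint(q,c)[:3]: print(c,q,round(r["p"],2),np.array(r["location"]),onz(c,r["location"],z))
    out.append(im)
a=cv2.resize(out[0][200:300,420:520],(400,400),interpolation=cv2.INTER_CUBIC)
b=cv2.resize(out[1][310:410,140:240],(400,400),interpolation=cv2.INTER_CUBIC)
cv2.imwrite("pics/f.png",np.hstack([a,b])[...,::-1])
```

```text
16.0333 [ 492.1 -324.5   93. ] 13.04683523212005 [ 0.  -0.2 -1.6]
top tree_1_tip 0.67 [476.8 236.6] [ 628.1 -293.9  104. ]
top tree_1_tip 0.29 [159.6 318.5] [484.  263.9 104. ]
top tree_1_shoulder 0.77 [491.7 296.5] [ 522.1 -316.9  104. ]
top eye_a 0.79 [404.3 242.8] [ 616.9 -164.7  103. ]
top eye_a 0.61 [472.1 226.4] [ 646.5 -286.4  103. ]
scene tree_1_tip 0.74 [213.9 372.3] [ 626.3 -294.8  104. ]
scene tree_1_shoulder 0.81 [149.4 345.9] [ 520.2 -313.1  104. ]
scene tree_1_shoulder 0.4 [259.8 304.4] [ 616.7 -173.3  104. ]
scene eye_a 0.75 [227.9 377.2] [ 647.1 -289.9  103. ]
scene eye_a 0.74 [258.1 305.6] [ 615.2 -176.   103. ]
scene eye_a 0.47 [382.5 199.2] [679.3 131.2 103. ]
wrist tree_1_shoulder 0.57 [320.7 240.2] [ 524.1 -318.5  104. ]
wrist eye_a 0.67 [317.3 323.7] [ 489.4 -325.3  103. ]
```

View pics/f.png

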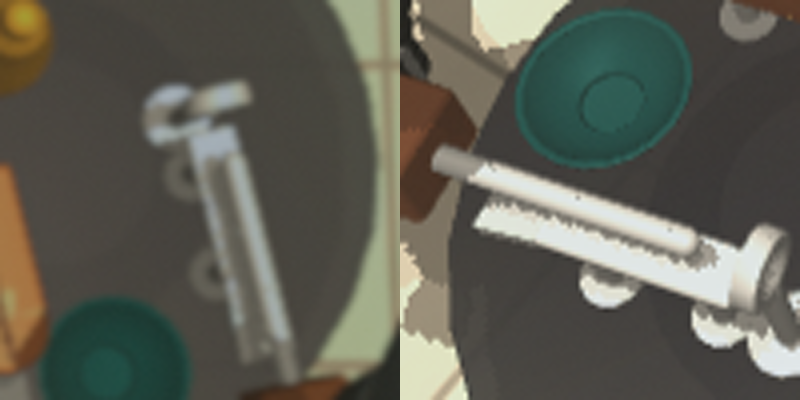

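In the left (top) crop the rod, from (285,380) to about (235,145), seems to lie right of the rail's middle. In the right (scene) crop the tip at (690,240) points at the eye at (755,265). I'll rectify both views to measure the lateral offset.

Run:
```python
from h import *
yaw=np.radians(13.1);u=np.array([np.cos(yaw),np.sin(yaw)]);c=np.array([644,-288.5])-35*u
rows=[]
for cam in("top","scene"):
    im=cv2.imread(f"pics/f_{cam}.png");r=[]
    for z in(103,85):
        a=rectify(im,cam,z,c,yaw,50,400)[:300].copy()
        for k in range(0,400,20): cv2.line(a,(k,0),(k,12 if k%100==0 else 5),(0,0,255),1)
        cv2.line(a,(200,270),(200,300),(0,255,255),1); r.append(a)
    rows.append(np.hstack(r))
cv2.imwrite("pics/g.png",np.vstack(rows))
```

```text
(no output)
```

View pics/g.png

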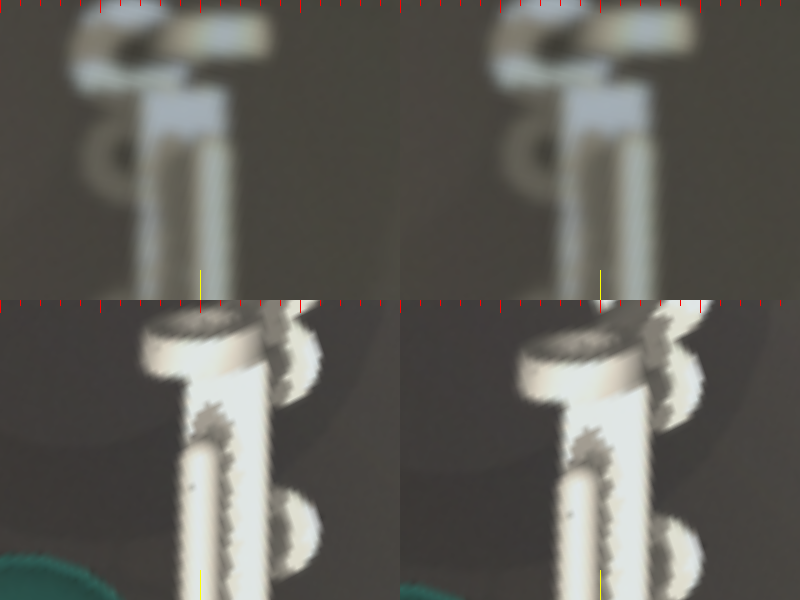

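In the top panel at z=103 the ring is centred at column 214 and the rod at 214. In the scene panel the ring is at about 204 and the rod at about 200, with 4 px to the millimetre. The rod is aligned within about 1 mm, so I'll insert gently.

Request:
carry_out(
  rows=[
    [[0.0156,0.0036,0,0,0,0],[0.0312,0.0072,0,0,0,0],[0.0468,0.0109,0,0,0,0],[0.0624,0.0145,0,0,0,0],[0.078,0.0181,0,0,0,0]],
  ],
)

```text
time: 17.05
ee_pos: [532.0, -314.8, 92.2]
eef_rot: [[0.974, 0.226, 0.0], [0.226, -0.974, -0.0], [0.0, 0.0, -1.0]]
wrist_force: [-0.7, -1.3, -2.2]
grip_width: 39.1
grasp_force: 61.1
```

Request:
carry_out(
  rows=[
    [[0,0,0,0,0,0],[0,0,0,0,0,0],[0,0,0,0,0,0],[0,0,0,0,0,0],[0,0,0,0,0,0]],
  ],
)

```text
time: 17.47
ee_pos: [530.5, -315.3, 92.3]
eef_rot: [[0.974, 0.225, -0.0], [0.225, -0.974, 0.0], [-0.0, -0.0, -1.0]]
wrist_force: [0.9, 1.1, -1.4]
grip_width: 39.0
grasp_force: 61.1
```

Run:
```python
from h import *
np.set_printoptions(precision=1,suppress=True)
s=get_state();print(s["time"],s["ee_pos"],s["wrist_force"],s["ft_torque"])
for c in("top","scene"):
    snap(c,"j_"+c)
    for q,z in dict(tree_1_tip=104,tree_1_shoulder=104,eye_a=103).items():
        for r in imaging.pinpoint(q,c)[:3]: print(c,q,round(r["p"],2),np.array(r["location"]),onz(c,r["location"],z))
```

```text
17.4667 [ 530.5 -315.3   92.3] [ 0.9  1.1 -1.4] [-0.  -0.   0.1]
top tree_1_tip 0.86 [468.1 217.4] [ 662.6 -279.4  104. ]
top eye_a 0.76 [406.5 244.5] [ 613.9 -168.5  103. ]
top eye_a 0.68 [470.4 227. ] [ 645.4 -283.3  103. ]
top eye_a 0.2 [419.7 207.5] [ 680.5 -193.4  103. ]
scene tree_1_tip 0.89 [239.9 380.4] [ 664.5 -285.   104. ]
scene tree_1_tip 0.17 [234.6 303.1] [ 581.7 -191.9  104. ]
scene tree_1_shoulder 0.7 [176.2 358.5] [ 567.  -307.2  104. ]
scene eye_a 0.62 [258.9 301.4] [ 611.8 -169.3  103. ]
scene eye_a 0.56 [228.4 374.8] [ 645.5 -286.9  103. ]
scene eye_a 0.39 [320.5 206.1] [588.6  55.3 103. ]
```

The tip is past the eye (tip x is about 663 and the eye is at 644) and there is no contact force. I'll continue.

Request:
carry_out(
  rows=[
    [[0.0156,0.0036,0,0,0,0],[0.0312,0.0072,0,0,0,0],[0.0468,0.0109,0,0,0,0],[0.0624,0.0145,0,0,0,0],[0.078,0.0181,0,0,0,0]],
  ],
)

```text
time: 18.28
ee_pos: [571.0, -305.8, 92.2]
eef_rot: [[0.974, 0.226, 0.0], [0.226, -0.974, -0.0], [0.0, 0.0, -1.0]]
wrist_force: [-0.5, 0.7, -1.7]
grip_width: 39.3
grasp_force: 61.1
```

Request:
carry_out(
  rows=[
    [[0.0156,0.0036,0,0,0,0],[0.0312,0.0072,0,0,0,0],[0.0468,0.0109,0,0,0,0],[0.058,0.0135,0,0,0,0],[0.066,0.0154,0,0,0,0]],
  ],
)

```text
time: 18.7
ee_pos: [603.7, -298.2, 92.2]
eef_rot: [[0.974, 0.226, 0.0], [0.226, -0.974, -0.0], [0.0, 0.0, -1.0]]
wrist_force: [0.4, -0.8, -1.6]
grip_width: 38.8
grasp_force: 61.1
```

Request:
carry_out(
  rows=[
    [[0.001,0.0002,-0.0005,0,0,0],[0.002,0.0004,-0.001,0,0,0],[0.004,0.0009,-0.001,0,0,0],[0.006,0.0014,-0.001,0,0,0],[0.006,0.0014,-0.001,0,0,0]],
  ],
)

```text
time: 19.12
ee_pos: [605.8, -297.8, 91.8]
eef_rot: [[0.974, 0.226, 0.0], [0.226, -0.974, 0.0], [0.0, -0.0, -1.0]]
wrist_force: [0.0, 0.1, -2.0]
grip_width: 38.8
grasp_force: 61.1
```

Run:
```python
from h import *
np.set_printoptions(precision=1,suppress=True)
s=get_state();print(s["time"],s["ee_pos"],s["wrist_force"],s["ft_torque"])
for c in("top","scene","wrist"):
    snap(c,"k_"+c)
    for q,z in dict(tree_1_tip=104,tree_1_shoulder=104,eye_a=103).items():
        for r in imaging.pinpoint(q,c)[:3]: print(c,q,round(r["p"],2),np.array(r["location"]),onz(c,r["location"],z))
```

```text
19.1167 [ 605.8 -297.8   91.8] [ 0.   0.1 -2. ] [-0.   0.   0.1]
top tree_1_tip 0.61 [459.8 175.2] [ 739.3 -266.7  104. ]
top tree_1_shoulder 0.6 [473.4 232.2] [ 636.  -288.1  104. ]
top eye_a 0.97 [470.  224.7] [ 649.6 -282.7  103. ]
top eye_a 0.68 [407.9 243.6] [ 615.5 -171.1  103. ]
scene tree_1_tip 0.78 [290.8 398.9] [ 738.8 -269.5  104. ]
scene tree_1_tip 0.17 [200.1 368.7] [ 606.3 -300.9  104. ]
scene tree_1_shoulder 0.86 [225.1 371. ] [ 638.5 -285.2  104. ]
scene eye_a 0.82 [258.8 304.3] [ 614.8 -173.5  103. ]
scene eye_a 0.78 [229.2 377.8] [ 649.2 -289.7  103. ]
scene eye_a 0.26 [223.2 374.2] [ 638.8 -290.   103. ]
wrist tree_1_shoulder 0.66 [319.8 240.8] [ 637.9 -291.7  104. ]
wrist eye_a 0.9 [321.  220.2] [ 645.3 -290.4  103. ]
wrist eye_a 0.59 [ 47.5 229.7] [ 615.  -172.4  103. ]
```

Request:
carry_out(
  rows=[
    [[0.002,0.0005,0,0,0,0],[0.004,0.0009,0,0,0,0],[0.006,0.0014,0,0,0,0],[0.008,0.0019,0,0,0,0],[0.008,0.0019,0,0,0,0]],
  ],
)

```text
time: 20.13
ee_pos: [610.1, -296.7, 91.8]
eef_rot: [[0.974, 0.226, 0.0], [0.226, -0.974, -0.0], [0.0, 0.0, -1.0]]
wrist_force: [-0.1, 0.3, -2.2]
grip_width: 39.0
grasp_force: 61.1
```

Request:
carry_out(
  rows=[
    [[0.001,0.0002,0,0,0,0],[0.002,0.0005,0,0,0,0],[0.003,0.0007,0,0,0,0],[0.004,0.0009,0,0,0,0],[0.004,0.0009,0,0,0,0]],
  ],
)

```text
time: 20.55
ee_pos: [611.9, -296.3, 91.8]
eef_rot: [[0.974, 0.226, 0.0], [0.226, -0.974, -0.0], [0.0, 0.0, -1.0]]
wrist_force: [1.2, -0.7, -1.9]
grip_width: 39.1
grasp_force: 61.1
```

Request:
carry_out(
  rows=[
    [[0.001,0.0002,0,0,0,0],[0.002,0.0005,0,0,0,0],[0.003,0.0007,0,0,0,0],[0.004,0.0009,0,0,0,0],[0.004,0.0009,0,0,0,0]],
  ],
)

```text
time: 20.97
ee_pos: [612.4, -296.2, 91.8]
eef_rot: [[0.974, 0.226, -0.003], [0.226, -0.974, -0.0], [-0.003, -0.001, -1.0]]
wrist_force: [-11.3, -3.0, 4.5]
grip_width: 39.3
grasp_force: 61.8
```

Request:
carry_out(
  rows=[
    [[0,0,-0.001,0,0,0],[0,0,-0.002,0,0,0],[0,0,-0.002,0,0,0],[0,0,-0.002,0,0,0],[0,0,-0.002,0,0,0]],
  ],
)

```text
time: 21.38
ee_pos: [612.4, -296.2, 91.2]
eef_rot: [[0.974, 0.226, -0.002], [0.226, -0.974, -0.0], [-0.002, -0.0, -1.0]]
wrist_force: [-13.1, -2.1, 9.7]
grip_width: 38.9
grasp_force: 62.5
```

Run:
```python
from h import *
np.set_printoptions(precision=1,suppress=True)
s=get_state();print(s["time"],s["ee_pos"],s["wrist_force"],s["ft_torque"])
for c in("top","scene","wrist"):
    snap(c,"l_"+c)
    for q,z in dict(tree_1_tip=104,tree_1_shoulder=104,eye_a=103).items():
        for r in imaging.pinpoint(q,c)[:3]: print(c,q,round(r["p"],2),np.array(r["location"]),onz(c,r["location"],z))
```

```text
21.3833 [ 612.4 -296.2   91.2] [-13.1  -2.1   9.7] [-0.3  1.9  0.1]
top tree_1_tip 0.86 [460.4 170.4] [ 748.1 -268.   104. ]
top tree_1_tip 0.57 [471.8 225.4] [ 648.2 -285.6  104. ]
top tree_1_shoulder 0.72 [473.7 226.8] [ 645.7 -288.9  104. ]
top eye_a 0.95 [409.1 243.2] [ 616.2 -173.2  103. ]
top eye_a 0.63 [471.5 228.5] [ 642.7 -285.2  103. ]
top eye_a 0.59 [442. 292.] [ 530.  -229.6  103. ]
scene tree_1_tip 0.95 [298.2 398.2] [ 746.8 -263.5  104. ]
scene tree_1_shoulder 0.68 [227.1 374. ] [ 643.6 -287.1  104. ]
scene tree_1_shoulder 0.15 [318.1 206.8] [586.2  50.6 104. ]
scene eye_a 0.42 [252.  366.2] [ 666.2 -259.7  103. ]
wrist tree_1_shoulder 0.77 [322.8 239.6] [ 645.4 -291.1  104. ]
wrist tree_1_shoulder 0.45 [ 87.5 315.4] [ 585.9 -194.9  104. ]
wrist eye_a 0.83 [316.2 246.2] [ 642.1 -289.3  103. ]
wrist eye_a 0.63 [ 51.4 242.5] [ 616.4 -173.8  103. ]
```

The wood is against both the eye and the shelf (13 N and 10 N). I'll relieve the pressure, release and withdraw.

Request:
carry_out(
  rows=[
    [[-0.002,-0.0005,0.0005,0,0,0],[-0.003,-0.0007,0.001,0,0,0],[-0.003,-0.0007,0.001,0,0,0],[-0.003,-0.0007,0.001,0,0,0],[-0.003,-0.0007,0.001,0,0,0]],
  ],
)

```text
time: 22.4
ee_pos: [612.4, -296.3, 91.2]
eef_rot: [[0.974, 0.226, -0.0], [0.226, -0.974, -0.0], [-0.0, 0.0, -1.0]]
wrist_force: [-2.8, -1.0, -0.5]
grip_width: 39.1
grasp_force: 61.1
```

Request:
carry_out(
  rows=[
    [[0,0,0,0,0,0],[0,0,0,0,0,0],[0,0,0,0,0,0],[0,0,0,0,0,0],[0,0,0,0,0,0]],
  ],
  hand=-0.5,
)

```text
time: 22.82
ee_pos: [612.4, -296.2, 91.3]
eef_rot: [[0.974, 0.226, 0.0], [0.226, -0.974, -0.0], [0.0, 0.0, -1.0]]
wrist_force: [0.7, -0.5, -0.2]
grip_width: 64.1
grasp_force: 0.0
```

Request:
carry_out(
  rows=[
    [[0,0,0.02,0,0,0],[0,0,0.06,0,0,0],[0,0,0.11,0,0,0],[0,0,0.17,0,0,0],[0,0,0.22,0,0,0]],
  ],
)

```text
time: 23.23
ee_pos: [612.4, -296.3, 203.9]
eef_rot: [[0.974, 0.226, 0.001], [0.226, -0.974, -0.001], [0.001, 0.001, -1.0]]
wrist_force: [1.3, -0.2, 0.2]
grip_width: 63.7
grasp_force: 0.0
```

Request:
carry_out(
  rows=[
    [[-0.06,-0.01,0.04,0,0,0],[-0.12,-0.02,0.06,0,0,0],[-0.18,-0.03,0.06,0,0,0],[-0.2,-0.04,0.06,0,0,0],[-0.2,-0.04,0.06,0,0,0]],
  ],
)

```text
time: 23.65
ee_pos: [510.4, -317.0, 232.4]
eef_rot: [[0.975, 0.224, 0.0], [0.224, -0.975, -0.001], [0.0, 0.001, -1.0]]
wrist_force: [0.4, -1.0, -1.0]
grip_width: 64.1
grasp_force: 0.0
```

Run:
```python
from h import *
np.set_printoptions(precision=1,suppress=True)
s=get_state();print(s["time"],s["ee_pos"],s["wrist_force"],s["grip_width"])
out=[]
for c in("scene","wrist"):
    im=snap(c,"m_"+c);out.append(im)
    for q,z in dict(tree_1_tip=103,tree_1_shoulder=103,eye_a=103,key_dish=35,doorstop=35,spray=0,polish_tin=0,cream_jar=0).items():
        for r in imaging.pinpoint(q,c)[:2]: print(c,q,round(r["p"],2),np.array(r["location"]),onz(c,r["location"],z))
a=cv2.resize(out[0][240:480,110:350],(400,400));b=cv2.resize(out[1],(400,300));b=np.vstack([b,np.zeros((100,400,3),np.uint8)])
cv2.imwrite("pics/m.png",np.hstack([a,b])[...,::-1])
```

```text
23.65 [ 510.4 -317.   232.4] [ 0.4 -1.  -1. ] 64.11990481467019
scene tree_1_tip 0.98 [296.9 400.6] [ 746.8 -266.8  103. ]
scene tree_1_shoulder 0.77 [228.6 374.6] [ 645.6 -286.5  103. ]
scene eye_a 0.97 [226.2 374.3] [ 642.4 -287.9  103. ]
scene eye_a 0.73 [259.9 303.6] [ 615.5 -171.6  103. ]
scene key_dish 0.59 [193.1 335.1] [ 526.7 -249.3   35. ]
scene doorstop 0.89 [287.  363.9] [ 687.3 -209.6   35. ]
scene spray 0.83 [301.9 262.3] [585.8 -10.4   0. ]
scene spray 0.35 [294.5 402.4] [ 722.9 -244.9    0. ]
scene polish_tin 0.62 [315.5 207.6] [531.8 128.2   0. ]
scene cream_jar 0.96 [332.4 162.4] [489.2 274.4   0. ]
scene cream_jar 0.57 [204.1 372.6] [ 569.1 -282.     0. ]
wrist tree_1_shoulder 0.85 [325.9  46.4] [ 647.2 -291.6  103. ]
wrist eye_a 0.93 [321.6  49.9] [ 643.8 -289.2  103. ]
wrist eye_a 0.73 [162.4  62.6] [ 614.8 -172.2  103. ]
wrist key_dish 0.62 [253.4 181.1] [ 527.5 -252.5   35. ]
wrist doorstop 0.92 [238.9   5.1] [ 688.8 -201.5   35. ]
wrist spray 0.94 [70.2 91.3] [585.3  -6.6   0. ]
```

View pics/m.png

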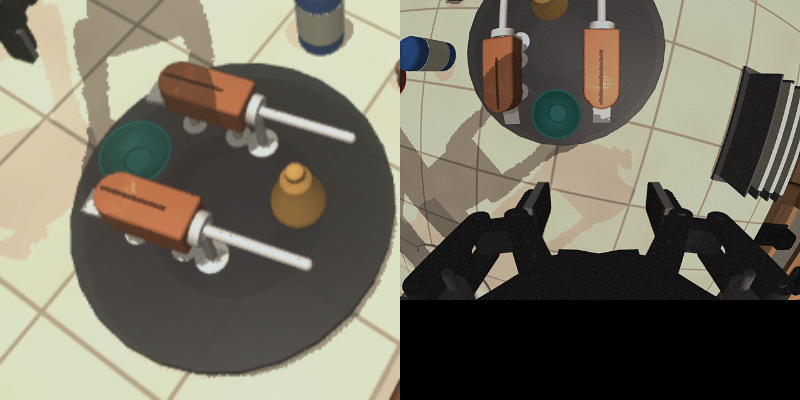

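The final picture shows tree_1 stored like tree_2. Its wood reaches the eye at (200,228) and the rod runs through to (308,264). The dish, doorstop and spray have not moved.

```bash
python3 -c "
from rig import ticket
print(ticket.hand_in())"
```

```text
the job is handed in; nothing more can be done
None
```

I stored tree_1 in the free stand (eye_b): the rod is through the eye, the wood is up against it and flat on the shelf, nothing else looks disturbed, and the job is handed in (no verdict returned).

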